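# Set a hand press to its 8 mm gauge

### The job

Set the hand press to the thin (8 mm) gauge with the red grip: take it from its wooden block and slide its blade, flat on the die plate and in line with the middle of the ram, in from the press's open side until the stop lip under the blade meets the edge of the die plate. Then bring the lever down until the ram rests on the blade, and leave the gauge nipped there. Leave the blue gauge in its block and do not knock over the bottles and pots.

Things in the scene. Friction and masses are not known exactly. Their poses are not given: they have to be found in the camera images.
- gauge_red: Gauge to use, 170 g: steel blade, upright red grip. Origin: middle of the blade's width, on its underside, at the stop lip's front face; x along the blade to its tip, z up. Blade 8 mm thick (z 0 to 8), 32 wide, x 0 to 79 mm, then a nose 24 wide, 6 thick to x = 85. The lip hangs 7 mm below the underside at x -5 to 0. It starts level in a slot of the block; balance point near x = +15 mm.
- red_grip (a point): Good grasp point for the TCP on the red grip, at x = -54, z = 32 mm of the gauge; axes as the gauge's. The grip is plastic, 16 mm thick (along y, the way to close the fingers), 38 mm long (gauge x -73 to -35 mm) and stands from z = -2 to 48 mm of the gauge, joined to the blade by a tang 12 mm wide.
- gauge_blue: The other gauge of the set, to be left in its slot: same shape, blade 12 mm thick, grip blue. Same frame. The two slots are 68 mm apart, and either gauge may be in either slot.
- block: Fixed wooden block, 96 (x) x 130 (y) x 30 mm. Two slots 35 mm wide run along x in its top, their floors 25 mm above the table. Origin: centre of its underside. The gauges lie in the slots, tips toward +x; lips and grips stick out beyond its -x end.
- press: Blue hand press fixed to the table, 146 (x) x 104 (y) x 290 mm. Origin: underside centre; z up, front at -x. Base 26 mm high. Die plate on it: fixed, top z = 44.5, x -57 to 5, y -23 to 25 mm. Press head (z 158 to 216) spans x -46 to 30, y -22 to 24 mm; column at x = 36, top z = 242. The lever is at the -y side; the +y side is open: the gauge goes in there, its x along the press's -y.
- die_edge (a point): Middle of the die plate's top edge on its open (+y) side (press x = -26, y = 25, z = 44.5 mm), in line with the ram's middle; axes as the press's. The gauge's origin comes here when home and flat. The edge face is upright down to z = 34.6 mm; below that lie a 4 mm ledge and a guide rail (y 31 to 39, up to z = 35 mm).
- ram_foot (a point): Middle of the underside of the ram foot (46 x 46 x 7 mm, under a 25 mm ram, centred at press x = -26, y = 1 mm). It starts 15 to 20 mm above the die plate.
- lever_knob (a point): Centre of the black ball knob, 27 mm across, on the lever's end. The lever turns about a level axis along the press's y, at press x = -4, z = 190 mm, 102 mm from the knob; it starts about level, reaching forward (-x), and swings on down when the knob is pushed down with a few newtons; the knob is near z = 165 mm when the ram meets the blade.
- press_lever (a joint): Angle of the lever, rad: 0 fully up, 1.309 fully down, growing as the knob is pushed down. Geared to the ram (34.35 mm of ram travel per rad). It stays where it is left.
- press_ram (a joint): How far the ram is down, m: 0 fully up (foot 50.5 mm above the die plate), 0.045 at its lower end with nothing beneath; 0.0425 when it rests on the 8 mm blade.
- vial_4: Bystander, loose: White pill bottle with a white cap and blue foot band, 52 mm across, 88 mm high; right of the press. Origin: centre of its underside.
- vial_2: Bystander, loose: Brown pill bottle, white cap, 43 mm across, 78 mm high; right of the press. Origin: centre of its underside.
- vial_1: Bystander, loose: Brown pill bottle, white cap, 34 mm across, 62 mm high; at the far edge, left of the block. Origin: centre of its underside.
- cup_white: Bystander, loose: White plastic cup, 52 mm across, 49 mm high; at the far edge, between press and block. Origin: centre of its underside.
- ointment_jar_0: Bystander, loose: White-lidded ointment jar, 55 mm across, 40 mm high; right of the press. Origin: centre of its underside.
- ointment_jar_1: Bystander, loose: White-lidded ointment jar, 45 mm across, 34 mm high; right of the press. Origin: centre of its underside.

How it is judged:
On the way:
1. the red gauge's blade is in the gap, its lip at the die plate's edge, with the ram still clear above it (y of gauge_red in the frame of die_edge between -0.005 and 0.005 m and x of gauge_red in the frame of die_edge between -0.01 and 0.01 m and z of gauge_red in the frame of die_edge below 0.008 m and value of joint press_ram below 0.0405 m), for 0.1 s.
At the end, for the whole second after the job is handed in: The red gauge lies at rest on the die plate: level within 0.06 rad, square within 0.14 rad, within 10 mm of the ram's middle, its lip within 5 mm of the plate's edge. The ram is down to within 1.5 mm of the blade. The blue gauge is in its slot (within 40 mm of its start) (y of gauge_red in the frame of die_edge between -0.003 and 0.005 m and x of gauge_red in the frame of die_edge between -0.01 and 0.01 m and z of gauge_red in the frame of die_edge below 0.003 m and angle between the x axis of gauge_red and the y axis of press, either way round below 0.14 rad and angle between gauge_red's own z axis and vertical below 0.06 rad and value of joint press_ram above 0.041 m and linear speed of gauge_red below 0.01 m/s and distance of gauge_blue from where it was at the start of the episode below 0.04 m); the robot touches nothing.
It fails at once if the blue gauge is taken out of its slot (distance of gauge_blue from where it was at the start of the episode above 0.04 m).
It fails at once if a pot or bottle is knocked over (angle between any of vial_4, vial_2, vial_1, cup_white, ointment_jar_0, ointment_jar_1's own z axis and vertical above 0.6 rad).
It also fails if it takes over 51 s, if anything falls off the work surface, if the arm or the gripper's body presses on something with over 40 N, if the wrist force passes 120 N, or if a joint passes its speed limit or range.

### The arm

A 6-joint arm with a two-finger parallel gripper is mounted at the origin on the work surface; the furniture and walls round the work are solid. World frame = base frame: x ahead of the robot, y to its left, z up, the work surface at z = 0. Lengths are in m, angles in rad, forces in N, time in s.
With the tool pointing down it reaches from about 0.35 to 0.775 m from the base axis. Payload 7.3 kg.
Tool frame: the origin (TCP) lies between the finger pads, 19 mm behind the fingertips; this is the grasp point; z points along the fingers, y is the line along which they close (so a half turn about z gives the same grasp; the last joint's range is limited). The gripper opens to 92 mm and grips with 3 to 60 N. Pads are 19 mm wide; open, the fingers measure 130 mm over their backs; the gripper's body (75 mm by 190 mm) begins 47 mm behind the grasp point.
Start: joints at [-0.828, 0.342, 1.524, -0, 1.275, -0.146], TCP at [0.408, -0.331, 0.246] pointing down, gripper open.
Joint ranges: [-2.53, 2.53], [-0.77, 2.02], [0.04, 2.7], [-1, 4.14], [0.28, 2.66], [-3.11, 3.11]. Speed limits (rad/s): [2.57, 2.57, 3.14, 3.14, 3.14, 3.14].

### API

Orientations are given as [roll, pitch, yaw] about the fixed x, y, z axes, in that order (R = Rz(yaw) Ry(pitch) Rx(roll)).
In Python, from cell import robot, workorder, read_camera gives the robot as it stands (robot), with the cameras as plain functions and the job (workorder).
- The arm moves only by the shell command python3 drive.py FILE [OPENING] [FORCE], which reads ROWS from the file FILE. ROWS is a JSON list that holds a single list of rows (three levels of brackets), with 1 to 8 rows, each of 6 numbers: dx, dy, dz in m, then a rotation vector rx, ry, rz in rad; each row shifts and turns the commanded pose from where the row before left it, along the tool's axes as they then stand; what a row does not reach is not made up. A row lasts 1/12 s, in which the tool goes at most 0.0417 m and 0.125 rad, less where a joint would pass 70% of its speed; a pose out of reach is approached as far as the arm can. OPENING is the finger opening in m, set as the command begins (- or left out keeps the last). The fingers move at their own pace and stop on an object; FORCE is the grip in N (left out, the last holds). Time passes only in rows, so rows that do not move let the fingers close. It prints the time, the measured TCP pose, the force, the opening and the grip force at its end. Input that does not fit is refused with a message, and nothing moves.
- robot.observe(): the state, without advancing time (a new reading comes with each control period).
- read_camera(name): name is "scene" or "top"; returns a dict with "image" (420x560x3 uint8, red, green, blue), "fx", "fy", "cx", "cy" (pixels), "k1" (the pictures are not rectified: a ray, as slopes to the right and down, at radius r is drawn at 1 + k1 r^2 times it, then the intrinsics apply), "pose" (4x4, takes a point from camera to world coordinates). Camera axes: x right, y down, z forward; pixel columns grow to the right and rows downward; lengths in m; the calibration is good to about 2 mm. A picture is of the moment at which its call begins. There is no depth.
- workorder.hand_in(): hands the job in; it is judged then, once.
The state is a dict: "time": time; "qpos": joint angles; "qvel": joint speeds; "joint_efforts": joint torques, N m; "tool_pos": TCP position; "tool_rot": TCP orientation; "contact_force": force on the tool from outside, world axes, zero at the start; "torque": the same for the moment, N m; "opening": finger opening in m; "grip_force": force on a finger pad.
Only numpy, scipy, OpenCV 4.12 (cv2) and the standard library are available. Lean on these libraries where they do the work, as an engineer would, in place of code of your own. Each camera call takes 0.05 s, during which the arm holds its last target. There are 200 camera calls.

## Working session

There is one attempt and no reset: what is moved stays moved. The work goes in short steps, Python scripts to look and compute and a shell command to move; the robot and the scene stay as the last step left them, time stands still between calls to the robot, and variables do not carry over. Pictures are saved under pics/ and viewed, at most 10 in all, crops included, and the job is handed in when it is done.

```bash
ls; mkdir -p pics
python3 - <<'E'
from cell import robot, workorder, read_camera
import cv2,numpy as np
np.set_printoptions(precision=4,suppress=True)
for n in("scene","top"):
    c=read_camera(n); cv2.imwrite(f"pics/{n}0.png",c["image"][:,:,::-1]); print(n,c["fx"],c["fy"],c["cx"],c["cy"],c["k1"]);print(c["pose"])
s=robot.observe();print(s)
E
```

```text
cell.py
drive.py
pics
scene 494.6939327213855 494.6939327213855 282.80886814090246 212.92986775466784 -0.014092449234691893
[[-0.4369 -0.6145  0.6569 -0.3725]
 [-0.8993  0.2831 -0.3332  0.458 ]
 [ 0.0188 -0.7364 -0.6763  1.0877]
 [ 0.      0.      0.      1.    ]]
top 438.2397389801432 438.2397389801432 282.17623848974955 209.7317235683123 -0.136670341654153
[[ 0.0136 -0.9952  0.0972  0.3708]
 [-0.9998 -0.0146 -0.0094  0.0235]
 [ 0.0108 -0.0971 -0.9952  1.3036]
 [ 0.      0.      0.      1.    ]]
{'time': 0.1, 'qpos': array([-0.828 ,  0.3426,  1.5249,  0.    ,  1.2754, -0.146 ]), 'qvel': array([ 0.0006, -0.0008, -0.0038, -0.0001,  0.0014, -0.0009]), 'joint_efforts': array([  0.0018, -43.2006, -24.4694,   0.0721,   0.0526,  -0.    ]), 'tool_pos': array([ 0.4074, -0.3306,  0.2449]), 'tool_rot': array([-3.1402, -0.0002,  0.8888]), 'contact_force': array([-0.7134,  0.0142,  0.3045]), 'torque': array([ 0.0814, -0.0371, -0.0421]), 'grip_force': 0.0, 'opening': 0.09167970541218348}
```

View pics/scene0.png

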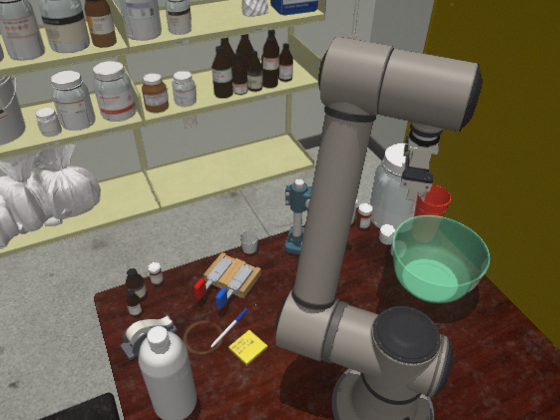

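View pics/top0.png

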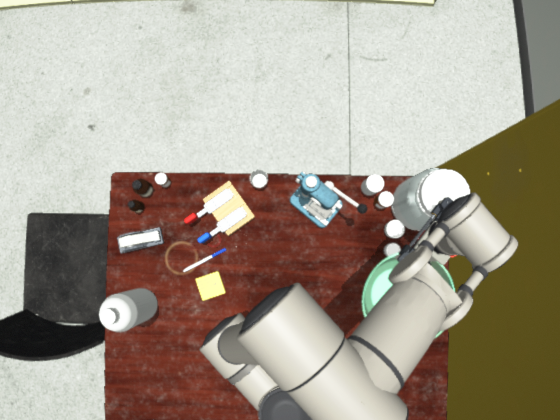

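The top view shows the red grip near (190,217) with its blade running up-right. The blue grip is at (205,239) and the press at (317,200), with its lever knob at (362,208). In the scene view the red grip is at (203,286), and the arm partly hides the press at (297,215).

```bash
cat > h.py <<'E'
import cv2,numpy as np
np.set_printoptions(precision=4,suppress=True)
def ray(c,px):
    d=(np.array(px,float)-[c["cx"],c["cy"]])/[c["fx"],c["fy"]]
    u=d.copy()
    for _ in range(20): u=d/(1+c["k1"]*(u@u))
    R=c["pose"][:3,:3]; v=R@np.array([u[0],u[1],1]); return c["pose"][:3,3],v/np.linalg.norm(v)
def onz(c,px,z):
    o,v=ray(c,px); return o+v*(z-o[2])/v[2]
def tri(c1,p1,c2,p2):
    A=np.zeros((3,3));b=np.zeros(3);rs=[ray(c1,p1),ray(c2,p2)]
    for o,v in rs: P=np.eye(3)-np.outer(v,v);A+=P;b+=P@o
    x=np.linalg.solve(A,b); return x,[np.linalg.norm((np.eye(3)-np.outer(v,v))@(x-o)) for o,v in rs]
def px(c,p):
    R=c["pose"][:3,:3];q=R.T@(np.array(p)-c["pose"][:3,3]);u=q[:2]/q[2]
    return u*(1+c["k1"]*(u@u))*[c["fx"],c["fy"]]+[c["cx"],c["cy"]]
def mask(c,lo,hi,box):
    h=cv2.cvtColor(c["image"],cv2.COLOR_RGB2HSV); m=cv2.inRange(h,np.array(lo),np.array(hi))
    b=np.zeros_like(m);x0,y0,x1,y1=box;b[y0:y1,x0:x1]=255; return m&b
def crop(c,box,s): x0,y0,x1,y1=box; return cv2.resize(c["image"][y0:y1,x0:x1,::-1],None,fx=s,fy=s,interpolation=cv2.INTER_CUBIC)
E
python3 - <<'E'
from cell import robot, workorder, read_camera
from h import *
S=read_camera("scene");T=read_camera("top")
cen={}
for nm,lo,hi in(("red",(0,190,90),(6,255,255)),("blue",(108,180,80),(125,255,255))):
    r=[]
    for c,b in((S,(185,255,245,310)),(T,(175,185,260,244))):
        m=mask(c,lo,hi,b);n,l,st,ce=cv2.connectedComponentsWithStats(m)
        i=1+np.argmax(st[1:,4]);r.append(ce[i]);print(nm,st[i],ce[i], cv2.minAreaRect(np.argwhere(l==i)[:,::-1].astype(np.float32)))
    print(tri(S,r[0],T,r[1]), onz(T,r[1],.073)); cen[nm]=r
a=crop(T,(165,160,385,250),3.6);b=crop(S,(185,245,270,305),3.2)
pic=np.zeros((600,800,3),np.uint8);pic[:a.shape[0],:a.shape[1]]=a;
pic[330:330+b.shape[0],:b.shape[1]]=b
d=crop(S,(270,170,400,260),3.2)[:, :];pic[330:600,300:300+d.shape[1]]=d[:270]
cv2.imwrite("pics/c1.png",pic)
E
```

```text
red [194 278  12  20 149] [199.2081 287.4765] ((199.3353271484375, 287.5182800292969), (18.773361206054688, 10.932723045349121), 83.6598129272461)
red [184 213  13  11  53] [190.3585 218.6226] ((190.23171997070312, 218.4146270751953), (7.496340751647949, 12.65007495880127), 51.34019088745117)
(array([0.4639, 0.276 , 0.0511]), [np.float64(0.0005460830974880204), np.float64(0.0005460830974879792)]) [0.462  0.2711 0.073 ]
blue [216 289  10  19  89] [220.1236 296.5955] ((219.5328369140625, 297.2846374511719), (7.518347263336182, 18.624996185302734), 19.983104705810547)
blue [201 233   9  10  27] [205.4444 238.2963] ((205.36001586914062, 238.52003479003906), (4.0, 10.800000190734863), 36.869895935058594)
(array([0.4097, 0.2337, 0.0516]), [np.float64(0.004024498732430155), np.float64(0.004024498732430154)]) [0.4072 0.2265 0.073 ]
```

View pics/c1.png

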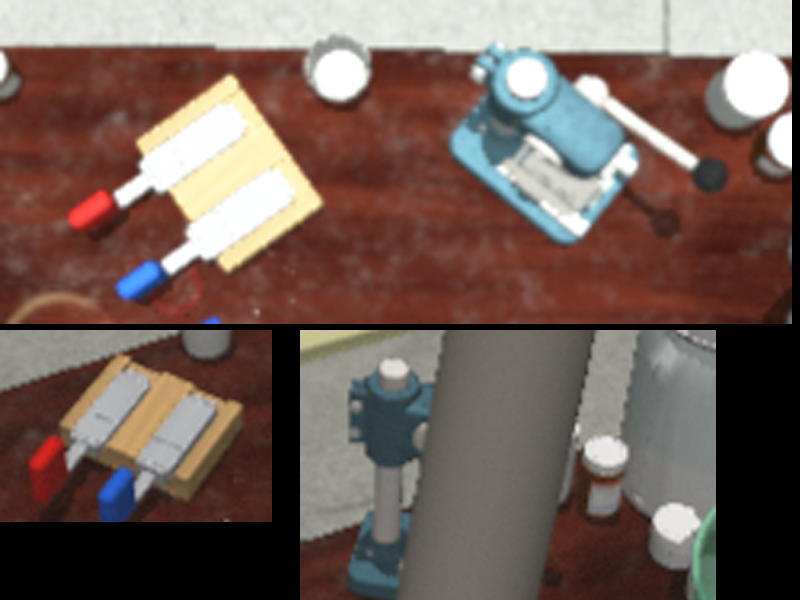

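The crops show the red gauge in the upper (far) slot and the blue in the nearer one, with block corners clear. In the press crop the die plate shows at about (545,185), the column cap at (525,78) and the knob at (710,173). The arm hides the press in the scene view, so I measure the red gauge first.

Run:
```python
from cell import robot, workorder, read_camera
from h import *
T=read_camera("top");S=read_camera("scene")
f=lambda x,y:(x/3.6+165-.36,y/3.6+160-.36)
for p in((232,75),(322,203),(228,272),(137,143)): print("block",onz(T,f(*p),.03))
def blob(c,lo,hi,box):
    m=mask(c,lo,hi,box);n,l,st,ce=cv2.connectedComponentsWithStats(m);i=1+np.argmax(st[1:,4]);return np.argwhere(l==i)[:,::-1].astype(float),ce[i]
# blades in top: bright, low saturation; project each pixel to plane then fit rect
for nm,box in(("red",(198,183,235,212)),("blue",(211,203,250,232))):
    p,ce=blob(T,(0,0,200),(180,35,255),box); q=np.array([onz(T,x,.033)[:2] for x in p],np.float32)
    r=cv2.minAreaRect(q*1000); e=np.linalg.eigh(np.cov(q.T)); v=e[1][:,1];print(nm,len(p),r,"pca",q.mean(0),np.degrees(np.arctan2(v[1],v[0])))
    print(cv2.boxPoints(r))
g=(0,120,60),(10,255,255)
pt,ct=blob(T,*g,(178,208,200,228)); 
h=cv2.cvtColor(T["image"],cv2.COLOR_RGB2HSV);print(h[210:226,182:200,2]);print(h[210:226,182:200,1])
h=cv2.cvtColor(S["image"],cv2.COLOR_RGB2HSV);print(h[274:304,190:210,2])
```

```text
block [0.5795 0.1689 0.03  ]
block [0.4756 0.0931 0.03  ]
block [0.4186 0.168  0.03  ]
block [0.5224 0.2451 0.03  ]
red 362 ((515.69384765625, 204.95143127441406), (34.09619140625, 107.94961547851562), 36.678226470947266) pca [0.5192 0.2004] 125.92872405766101
[[469.781  238.0562]
 [534.2615 151.4803]
 [561.6067 171.8467]
 [497.1262 258.4225]]
blue 387 ((459.492431640625, 167.93853759765625), (34.33240509033203, 114.9632339477539), 36.011314392089844) pca [0.4641 0.1615] 126.10805822966844
[[411.8107 204.3427]
 [479.4027 111.3488]
 [507.1742 131.5344]
 [439.5822 224.5283]]
[[126 128 123 119 117 116 115 113 113 112 113 112 111 112 111 110 108 115]
 [127 126 122 119 119 118 117 116 115 116 116 116 115 115 115 115 127 171]
 [121 117 116 116 115 116 116 115 116 119 136 138 124 117 119 151 202 246]
 [120 116 116 116 114 115 114 115 122 151 231 232 180 130 140 244 251 254]
 [115 113 114 114 113 112 113 134 181 235 251 251 237 171 163 240 253 254]
 [111 110 110 111 111 117 143 222 245 252 254 254 250 218 157 198 251 254]
 [110 110 108 111 125 165 234 251 253 254 254 254 249 223 146 150 235 
[... 3732 characters left out ...]
  47  50
   63  80]
 [ 79  75  76  78  74  97 113 117 118 111  92  69  57  53  48  49  50  49
   71  80]
 [ 77  75  75  74  74  83 110 119 117 114  86  54  44  49  47  48  49  49
   68  79]
 [ 74  74  75  72  72  75  86  94  97  92  67  48  47  49  45  46  50  49
   65  73]
 [ 73  73  74  72  72  71  73  74  77  74  58  47  46  45  47  46  47  59
   69  73]
 [ 70  71  71  73  72  72  72  73  63  59  50  45  44  45  43  44  57  70
   74  68]
 [ 73  72  75  75  74  72  73  64  51  46  45  42  40  45  40  39  61  68
   73  70]
 [ 78  75  76  75  73  73  73  58  46  46  44  43  43  41  40  52  62  66
   71  67]
 [ 79  77  76  72  73  70  69  55  44  43  42  39  39  40  48  57  63  68
   66  67]]
```

Run:
```python
from cell import robot, workorder, read_camera
from h import *
T=read_camera("top");S=read_camera("scene")
def cen(c,v,box):
    x0,y0,x1,y1=box;im=c["image"].astype(int);m=(im[...,0]>v)&(im[...,1]<90)
    m[:y0]=0;m[y1:]=0;m[:,:x0]=0;m[:,x1:]=0
    p=np.argwhere(m)[:,::-1];return p.mean(0),p
ct,p=cen(T,200,(180,208,200,226));cs,_=cen(S,140,(190,275,207,291))
x,e=tri(S,cs,T,ct);print(ct,cs,"grip top",x,e)
a=np.radians(-54);u=np.array([np.cos(a),np.sin(a)]);n=np.array([-u[1],u[0]])
q=np.array([onz(T,k,.073)[:2] for k in p]);print("top-view at .073",q.mean(0),"extent",np.ptp(q@u),np.ptp(q@n))
s=np.array([.5265,.189]);o=q.mean(0);print("lateral vs slot line",(o-s)@n,(x[:2]-s)@n)
print("along from blade pca",(o-[.5192,.2004])@u)
print("lip front (origin) est",o+u*.054)
```

```text
[189.3333 217.6825] [198.7119 283.0678] grip top [0.4652 0.2754 0.0677] [np.float64(0.00032590011201565636), np.float64(0.0003259001120156363)]
top-view at .073 [0.4646 0.2741] extent 0.03525151994972876 0.014325799330264233
lateral vs slot line -5.8174131575291924e-05 0.0012012493561498084
along from blade pca -0.09168087897279746
lip front (origin) est [0.4964 0.2304]
```

```bash
R="x"; echo '[[[0,0,-0.01,0,0,-0.119],[0,0,-0.01,0,0,-0.119],[0,0,-0.01,0,0,-0.119],[0,0,-0.01,0,0,-0.119],[0,0,-0.01,0,0,-0.119],[0,0,-0.01,0,0,-0.119],[0,0,-0.01,0,0,-0.119],[0,0,-0.01,0,0,-0.119]]]' > rows.txt && python3 drive.py rows.txt 0.04
echo '[[[0,0,0,0,0,-0.119],[0,0,0,0,0,-0.119],[0,0,0,0,0,-0.12],[0,0,0,0,0,0]]]' > rows.txt && python3 drive.py rows.txt
echo '[[[0.0285,0.0252,0,0,0,0],[0.0285,0.0252,0,0,0,0],[0.0285,0.0252,0,0,0,0],[0.0285,0.0252,0,0,0,0],[0.0285,0.0252,0,0,0,0],[0.0285,0.0252,0,0,0,0],[0.0285,0.0252,0,0,0,0],[0.0285,0.0252,0,0,0,0]]]' > rows.txt && python3 drive.py rows.txt
echo '[[[0.0285,0.0252,0,0,0,0],[0.0285,0.0252,0,0,0,0],[0.0285,0.0252,0,0,0,0],[0.0285,0.0252,0,0,0,0],[0.0285,0.0252,0,0,0,0],[0.0285,0.0252,0,0,0,0],[0.0285,0.0252,0,0,0,0],[0,0,0,0,0,0]]]' > rows.txt && python3 drive.py rows.txt
cat >> h.py <<'E'
from scipy.spatial.transform import Rotation as Ro
def totool(s,tgt): # world target -> tool axes delta
    return Ro.from_euler("xyz",s["tool_rot"]).as_matrix().T@(np.array(tgt)-s["tool_pos"])
E
python3 - <<'E'
from cell import robot, workorder, read_camera
from h import *
s=robot.observe();print(s["tool_pos"],s["tool_rot"],s["qpos"],totool(s,[.465,.2745,.057]))
T=read_camera("top");S=read_camera("scene")
pic=np.zeros((600,800,3),np.uint8)
a=crop(T,(275,165,375,240),4);b=crop(S,(270,170,370,270),4)
pic[:300,:400]=a;pic[:400,400:]=b;d=crop(T,(165,165,275,240),3.6);pic[320:320+d.shape[0],:d.shape[1]]=d[:280]
cv2.imwrite("pics/c2.png",pic)
E
```

```text
time: 1.07
tool_pos: [0.4075, -0.3309, 0.326]
tool_rot: [3.142, 0.0, 1.847]
contact_force: [0.8, 0.6, -0.6]
opening: 0.0433
grip_force: 0.0
time: 1.4
tool_pos: [0.4075, -0.3309, 0.3256]
tool_rot: [-3.142, 0.0, 2.203]
contact_force: [0.1, -0.1, -1.1]
opening: 0.0399
grip_force: 0.0
time: 2.07
tool_pos: [0.4365, -0.0262, 0.3257]
tool_rot: [3.141, 0.0, 2.194]
contact_force: [2.5, -0.2, 0.3]
opening: 0.0397
grip_force: 0.0
time: 2.73
tool_pos: [0.4619, 0.2427, 0.3249]
tool_rot: [3.14, -0.002, 2.2]
contact_force: [-0.5, -0.4, -0.5]
opening: 0.0398
grip_force: 0.0
[0.4619 0.2427 0.3249] [ 3.1405 -0.0023  2.1998] [ 0.3355  0.2862  1.385   0.0025  1.47   -0.2938] [0.0232 0.0209 0.268 ]
```

View pics/c2.png

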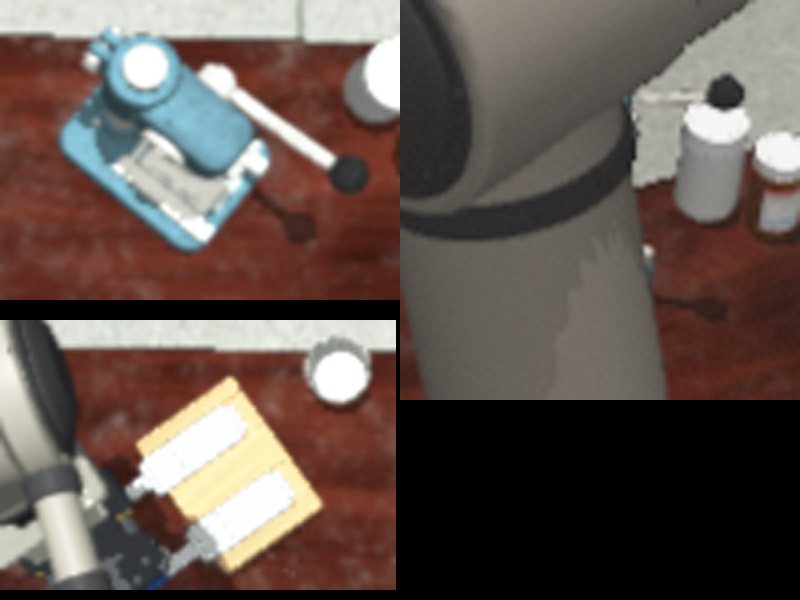

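The top crop shows the press clearly: column cap at (145,65), die plate corners around (105..225,130..215) and knob at (347,172). In the scene crop only the knob at (725,92) is free of the arm. I go on to the grasp.

```bash
echo '[[[0.0232,0.0209,0,0,0,0],[0,0,0.034,0,0,0],[0,0,0.034,0,0,0],[0,0,0.034,0,0,0],[0,0,0.034,0,0,0],[0,0,0.034,0,0,0],[0,0,0.034,0,0,0],[0,0,0,0,0,0]]]' > rows.txt && python3 drive.py rows.txt
echo '[[[0,0,0.02,0,0,0],[0,0,0.02,0,0,0],[0,0,0.018,0,0,0],[0,0,0.006,0,0,0],[0,0,0,0,0,0]]]' > rows.txt && python3 drive.py rows.txt
python3 - <<'E'
from cell import robot, workorder, read_camera
from h import *
s=robot.observe();print(s["tool_pos"],s["tool_rot"],totool(s,[.465,.2745,.057]))
T=read_camera("top");S=read_camera("scene")
pic=np.zeros((360,800,3),np.uint8)
pic[:,:400]=crop(T,(165,180,265,270),4);pic[:,400:]=crop(S,(170,225,270,315),4);cv2.imwrite("pics/c3.png",pic)
E
```

```text
time: 3.5
tool_pos: [0.4622, 0.2652, 0.1159]
tool_rot: [-3.13, -0.002, 2.195]
contact_force: [-1.1, -1.0, -0.1]
opening: 0.0401
grip_force: 0.0
time: 3.92
tool_pos: [0.4657, 0.2673, 0.0577]
tool_rot: [-3.14, -0.0, 2.197]
contact_force: [0.0, -0.3, 0.4]
opening: 0.0398
grip_force: 0.0
[0.4657 0.2673 0.0577] [-3.1404 -0.0001  2.1968] [0.0062 0.0036 0.0007]
```

View pics/c3.png

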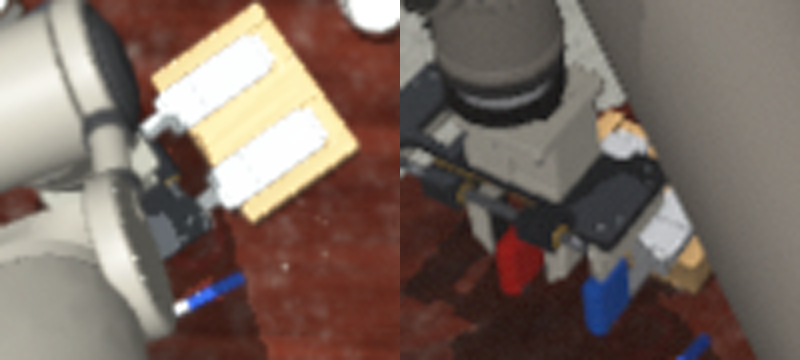

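The picture shows the red grip at (518,262), between the two fingers at (480,220) and (560,255). The blue grip at (605,297) is outside them. I make up the last millimetres and close.

```bash
echo '[[[0.0062,0.0036,0.0007,0,0,0],[0,0,0,0,0,0],[0,0,0,0,0,0]]]' > rows.txt && python3 drive.py rows.txt
echo '[[[0,0,0,0,0,0],[0,0,0,0,0,0],[0,0,0,0,0,0],[0,0,0,0,0,0],[0,0,0,0,0,0],[0,0,0,0,0,0]]]' > rows.txt && python3 drive.py rows.txt 0.0 40
python3 - <<'E'
from cell import robot, workorder, read_camera
from h import *
s=robot.observe();print(s["tool_pos"],s["tool_rot"],s["contact_force"],s["opening"],s["grip_force"])
E
```

```text
time: 4.27
tool_pos: [0.4653, 0.2759, 0.0578]
tool_rot: [3.14, 0.0, 2.199]
contact_force: [-0.1, 0.4, -0.1]
opening: 0.0398
grip_force: 0.0
time: 4.77
tool_pos: [0.4648, 0.2752, 0.0568]
tool_rot: [-3.141, 0.0, 2.199]
contact_force: [-1.4, 0.1, 1.1]
opening: 0.016
grip_force: 40.0
[0.4648 0.2752 0.0568] [-3.1414  0.      2.1987] [-1.447   0.0679  1.1301] 0.01599052590046922 39.987791776657104
```

```bash
echo '[[[0,0,-0.015,0,0,0],[0,0,-0.03,0,0,0],[0,0,-0.035,0,0,0],[0,0,-0.035,0,0,0],[0,0,-0.035,0,0,0],[0,0,-0.035,0,0,0],[0,0,-0.035,0,0,0],[0,0,0,0,0,0]]]' > rows.txt && python3 drive.py rows.txt
echo '[[[0.03,0,-0.02,0,0,0],[0.03,0,-0.02,0,0,0],[0.03,0,-0.02,0,0,0],[0.03,0,0,0,0,0],[0.03,0,0,0,0,0],[0,0,0,0,0,0],[0,0,0,0,0,0]]]' > rows.txt && python3 drive.py rows.txt
python3 - <<'E'
from cell import robot, workorder, read_camera
from h import *
s=robot.observe();print(s["tool_pos"],s["tool_rot"],s["qpos"],s["opening"])
S=read_camera("scene");T=read_camera("top")
for c,b in((S,(270,160,340,270)),(T,(280,165,340,235))):
    m=mask(c,(93,90,50),(108,255,255),b);print((m>0).sum())
cv2.imwrite("pics/s4.png",S["image"][:,:,::-1]);
E
```

```text
time: 5.43
tool_pos: [0.4671, 0.2763, 0.284]
tool_rot: [3.13, 0.003, 2.199]
contact_force: [1.4, 0.6, -2.0]
opening: 0.016
grip_force: 40.0
time: 6.02
tool_pos: [0.3756, 0.3975, 0.3358]
tool_rot: [-3.14, 0.0, 2.202]
contact_force: [-0.1, -0.2, -2.7]
opening: 0.0159
grip_force: 40.0
[0.3756 0.3975 0.3358] [-3.1401  0.0002  2.2018] [ 0.6737  0.3327  1.2903 -0.0001  1.5202  0.0427] 0.01585602659920118
0
665
```

View pics/s4.png

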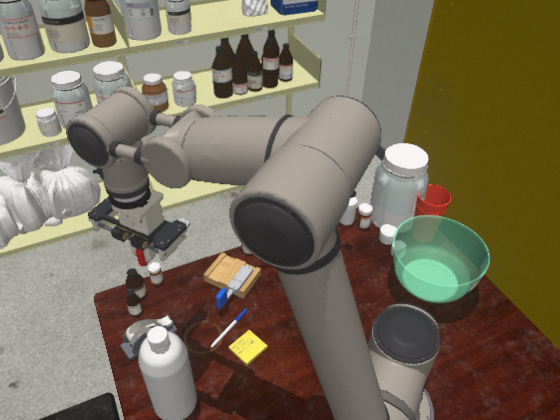

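The elbow at (290,215) hides the press from the scene camera. Turning the arm further left should free the line of sight, but first I check the height of the white bottle at (160,340).

Run:
```python
from cell import robot, workorder, read_camera
from h import *
S=read_camera("scene");T=read_camera("top")
print(tri(S,(157,333),T,(114,313)))
s=robot.observe();print(totool(s,[.25,.50,.42]))
```

```text
(array([0.22  , 0.4192, 0.2593]), [np.float64(0.005559499109753784), np.float64(0.0055594991097537485)])
[ 0.159  -0.0421 -0.0837]
```

```bash
echo '[[[0,0,-0.028,0,0,0],[0,0,-0.028,0,0,0],[0.02,-0.005,-0.028,0,0,0],[0.03,-0.009,0,0,0,0],[0.03,-0.009,0,0,0,0],[0.03,-0.009,0,0,0,0],[0.03,-0.009,0,0,0,0],[0.02,-0.009,0,0,0,0]]]' > rows.txt && python3 drive.py rows.txt
echo '[[[0,0,0,0,0,0],[0,0,0,0,0,0]]]' > rows.txt && python3 drive.py rows.txt
python3 - <<'E'
from cell import robot, workorder, read_camera
from h import *
s=robot.observe();print(s["tool_pos"],s["tool_rot"],s["qpos"],s["opening"])
S=read_camera("scene");T=read_camera("top")
for c,b in((S,(270,160,340,270)),(T,(280,165,340,235))):
    m=mask(c,(93,90,50),(108,255,255),b);print((m>0).sum())
pic=np.zeros((600,800,3),np.uint8)
a=crop(T,(280,165,380,240),4);b=crop(S,(270,165,370,270),4);pic[:300,:400]=a;pic[:420,400:]=b
cv2.imwrite("pics/c5.png",pic)
E
```

```text
time: 6.88
tool_pos: [0.2413, 0.4976, 0.4205]
tool_rot: [-3.141, -0.001, 2.198]
contact_force: [-0.3, -0.3, -2.5]
opening: 0.0159
grip_force: 40.0
time: 7.05
tool_pos: [0.2423, 0.4967, 0.4206]
tool_rot: [3.142, 0.001, 2.2]
contact_force: [1.1, -0.8, -2.5]
opening: 0.0161
grip_force: 40.0
[0.2423 0.4967 0.4206] [3.1416 0.0005 2.1996] [ 0.9786  0.3329  1.0673 -0.0005  1.7415  0.3497] 0.016116181929144047
0
681
```

```bash
echo '[[[0.028,-0.025,0,0,0,0],[0.028,-0.025,0,0,0,0],[0.028,-0.025,0,0,0,0],[0.028,-0.025,0,0,0,0],[0.028,-0.025,0,0,0,0],[0.028,-0.025,0,0,0,0],[0.028,-0.025,0,0,0,0],[0,0,0,0,0,0]]]' > rows.txt && python3 drive.py rows.txt
echo '[[[0,0,0,0,0,0],[0,0,0,0,0,0]]]' > rows.txt && python3 drive.py rows.txt
python3 - <<'E'
from cell import robot, workorder, read_camera
from h import *
s=robot.observe();print(s["tool_pos"],s["tool_rot"],s["qpos"],s["opening"])
S=read_camera("scene");T=read_camera("top")
for c,b in((S,(270,160,340,270)),(T,(280,165,340,235))):
    m=mask(c,(93,90,50),(108,255,255),b);print((m>0).sum())
pic=np.zeros((600,800,3),np.uint8)
a=crop(T,(280,165,380,240),4);b=crop(S,(270,165,370,270),4);pic[:300,:400]=a;pic[:420,400:]=b
cv2.imwrite("pics/c5.png",pic)
E
```

```text
time: 7.82
tool_pos: [-0.0189, 0.5531, 0.4206]
tool_rot: [-3.14, -0.002, 2.203]
contact_force: [0.4, 0.3, -2.2]
opening: 0.0159
grip_force: 40.0
time: 7.98
tool_pos: [-0.0131, 0.5525, 0.4207]
tool_rot: [3.141, 0.001, 2.197]
contact_force: [0.2, 0.8, -2.8]
opening: 0.0159
grip_force: 40.0
[-0.0131  0.5525  0.4207] [3.1411 0.0007 2.1975] [ 1.4563  0.333   1.0671 -0.0009  1.7416  0.8294] 0.01590984156928755
43
678
```

View pics/c5.png

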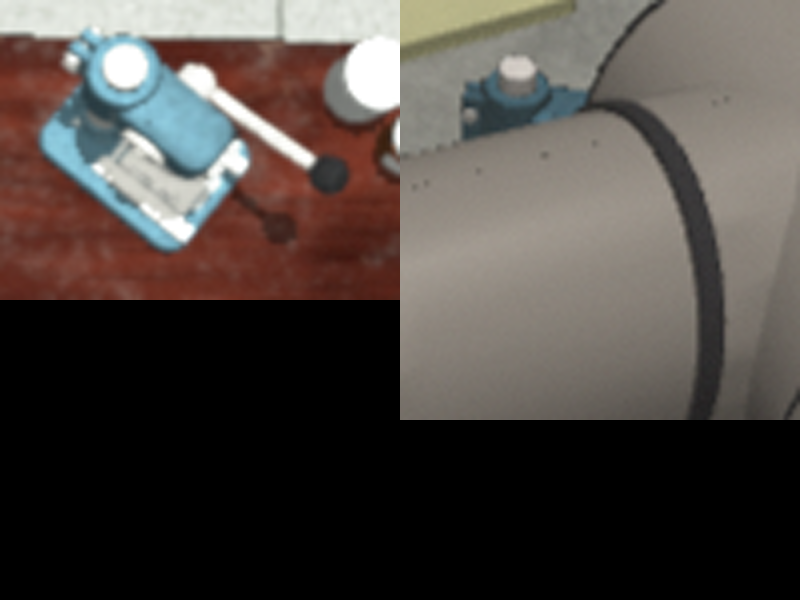

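The top crop shows the column cap at (124,66), the base's lower-left edge from (41,150) to (160,248) and the knob at (330,174). In the scene crop the cap is visible at (518,62), and the upper arm hides the rest. I triangulate the cap and knob, fit the base edges and zoom in on the die plate.

Run:
```python
from cell import robot, workorder, read_camera
from h import *
S=read_camera("scene");T=read_camera("top")
print("cap",tri(S,(299.2,180),T,(310.6,181)),onz(T,(310.6,181),.242))
print("knob",tri(S,(351.0,192.6),T,(361.7,207.8)))
def blob(c,lo,hi,box):
    m=mask(c,lo,hi,box);n,l,st,ce=cv2.connectedComponentsWithStats(m);i=1+np.argmax(st[1:,4]);return l==i
h=cv2.cvtColor(T["image"],cv2.COLOR_RGB2HSV)
m=blob(T,(90,60,60),(112,255,255),(285,165,345,232))
def fit(pts,z):
    q=np.array([onz(T,p,z)[:2] for p in pts],np.float32);v=cv2.fitLine(q,cv2.DIST_HUBER,0,.01,.01).ravel();return np.degrees(np.arctan2(v[1],v[0])),v[2:]
lo=[(x,np.where(m[:,x])[0].max()+.5) for x in range(293,318)]; print("base +y edge",fit(lo,.026))
rt=[(np.where(m[y])[0].max()+.5,y) for y in range(206,224)];print([p[0] for p in rt]);print("front edge",fit(rt[2:-4],.026))
kn=blob(T,(0,0,0),(180,255,75),(350,195,375,222));print("knob top",np.argwhere(kn)[:,::-1].mean(0),kn.sum())
cp=blob(T,(0,0,215),(180,40,255),(300,170,322,192));print("cap",np.argwhere(cp)[:,::-1].mean(0),cp.sum())
cp=blob(S,(0,0,130),(180,40,255),(290,174,312,190));print("capS",np.argwhere(cp)[:,::-1].mean(0),cp.sum())
a=crop(T,(288,190,345,232),14);cv2.imwrite("pics/c6.png",a[:588,:798])
```

```text
cap (array([ 0.5458, -0.0552,  0.2455]), [np.float64(7.254530802974774e-05), np.float64(7.254530802971987e-05)]) [ 0.5464 -0.0554  0.242 ]
knob (array([ 0.4867, -0.1898,  0.1987]), [np.float64(2.0209252585217386e-05), np.float64(2.0209252585269977e-05)])
base +y edge (np.float32(50.912975), array([ 0.4768, -0.061 ], dtype=float32))
[np.float64(331.5), np.float64(330.5), np.float64(328.5), np.float64(304.5), np.float64(305.5), np.float64(307.5), np.float64(308.5), np.float64(309.5), np.float64(310.5), np.float64(311.5), np.float64(313.5), np.float64(314.5), np.float64(315.5), np.float64(316.5), np.float64(317.5), np.float64(319.5), np.float64(320.5), np.float64(321.5)]
front edge (np.float32(50.712616), array([ 0.4832, -0.0738], dtype=float32))
knob top [361.9286 208.3143] 70
cap [310.9091 180.9293] 99
capS [300.6225 179.1422] 204
```

View pics/c6.png

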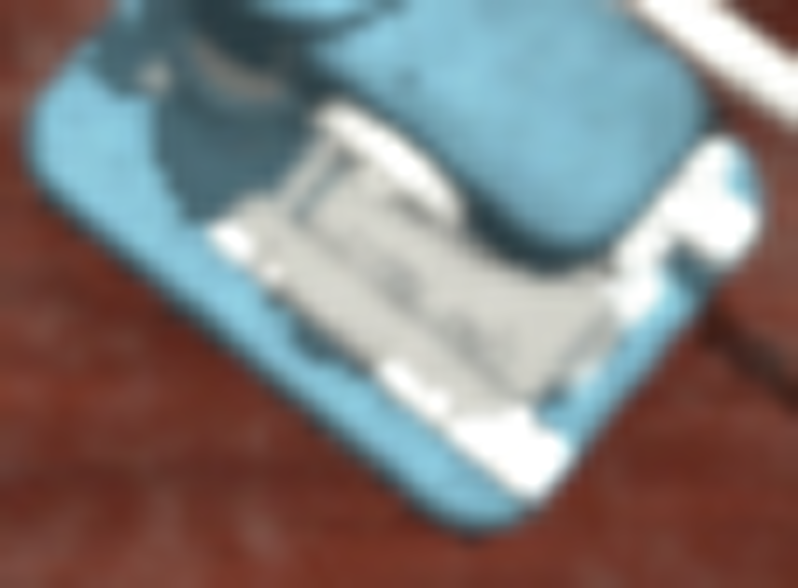

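```bash
cat >> h.py <<'E'
th=np.radians(50.9);PX=np.array([np.cos(th),np.sin(th),0]);PY=np.array([-np.sin(th),np.cos(th),0])
CAP=np.array([.5463,-.0553,0]); P0=CAP-.036*PX-.001*PY
def press(x,y,z): return P0+x*PX+y*PY+np.array([0,0,z])
E
python3 - <<'E'
from cell import robot, workorder, read_camera
from h import *
T=read_camera("top")
print(P0)
for n,p in dict(plate_f=(-.057,.025,.0445),plate_b=(.005,.025,.0445),plate_ff=(-.057,-.023,.0445),railtop_o_f=(-.057,.039,.035),railtop_o_b=(.005,.039,.035),rail_i_f=(-.057,.031,.035),rail_i_b=(.005,.031,.035),base=(-.03,.052,.026),head_f=(-.046,.024,.216),head_f2=(-.046,-.022,.216),ramfoot=(-.049,.024,.065),foot2=(-.003,.024,.065)).items():
    print(n,((px(T,press(*p))-[288,190]+.5)*14).round())
print("die_edge",press(-.026,.025,.0445))
E
```

```text
[ 0.5244 -0.0839  0.    ]
plate_f [524. 412.]
plate_b [293. 220.]
plate_ff [671. 234.]
railtop_o_f [477. 467.]
railtop_o_b [247. 276.]
rail_i_f [501. 437.]
rail_i_b [272. 247.]
base [334. 435.]
head_f [584. 295.]
head_f2 [745.  99.]
ramfoot [508. 375.]
foot2 [334. 230.]
die_edge [ 0.4886 -0.0883  0.0445]
```

The zoom agrees with the fitted pose: the plate's front corner at (522,408) is predicted at (524,412), its back corner near (295,218) at (293,220), and the foot edge runs (310,220) to (500,370). Cap and knob heights of 0.2455 and 0.199 m are plausible. I turn the tool to 2.459 and go to the standoff.

```bash
echo '[[[0,0,0,0,0,-0.0873],[0,0,0,0,0,-0.0873],[0,0,0,0,0,-0.087],[0,0,0,0,0,0]]]' > rows.txt && python3 drive.py rows.txt
echo '[[[-0.037,0.004,0,0,0,0],[-0.037,0.004,0,0,0,0],[-0.037,0.004,0,0,0,0],[-0.037,0.004,0,0,0,0],[-0.037,0.004,0,0,0,0],[-0.037,0.004,0,0,0,0]]]' > rows.txt && python3 drive.py rows.txt
echo '[[[-0.037,0.004,0,0,0,0],[-0.037,0.004,0,0,0,0],[-0.037,0.004,0,0,0,0],[-0.037,0.004,0,0,0,0],[-0.037,0.004,0,0,0,0],[0,0,0,0,0,0]]]' > rows.txt && python3 drive.py rows.txt
echo '[[[-0.0232,-0.0224,0.017,0,0,0],[-0.0232,-0.0224,0.017,0,0,0],[-0.0232,-0.0224,0.017,0,0,0],[-0.0232,-0.0224,0.017,0,0,0],[-0.0232,-0.0224,0.017,0,0,0],[-0.0232,-0.0224,0.017,0,0,0],[-0.0232,-0.0224,0.017,0,0,0],[-0.0232,-0.0224,0.017,0,0,0]]]' > rows.txt && python3 drive.py rows.txt
echo '[[[-0.0232,-0.0224,0.017,0,0,0],[-0.0232,-0.0224,0.017,0,0,0],[0,0,0,0,0,0],[0,0,0,0,0,0]]]' > rows.txt && python3 drive.py rows.txt
python3 - <<'E'
from cell import robot, workorder, read_camera
from h import *
s=robot.observe();print(s["tool_pos"],s["tool_rot"],s["qpos"],s["opening"],totool(s,press(-.026,.179,.12)))
E
```

```text
time: 8.57
tool_pos: [-0.0137, 0.5525, 0.4208]
tool_rot: [3.142, 0.0, 2.462]
contact_force: [0.6, 0.8, -2.0]
opening: 0.0155
grip_force: 40.0
time: 9.07
tool_pos: [0.1745, 0.4299, 0.421]
tool_rot: [3.141, 0.0, 2.457]
contact_force: [1.9, 0.4, -2.8]
opening: 0.0157
grip_force: 40.0
time: 9.57
tool_pos: [0.3342, 0.3267, 0.4202]
tool_rot: [-3.141, 0.003, 2.45]
contact_force: [-0.4, 0.1, -2.5]
opening: 0.0159
grip_force: 40.0
time: 10.23
tool_pos: [0.3602, 0.0729, 0.2843]
tool_rot: [3.141, 0.001, 2.457]
contact_force: [0.2, -0.0, -2.2]
opening: 0.0157
grip_force: 40.0
time: 10.57
tool_pos: [0.368, 0.009, 0.2502]
tool_rot: [-3.141, -0.002, 2.454]
contact_force: [0.5, -0.0, -0.7]
opening: 0.0159
grip_force: 40.0
[0.368  0.009  0.2502] [-3.1407 -0.0019  2.4536] [-0.1846  0.0451  1.8912  0.0001  1.2074 -1.0674] 0.015922917333925406 [-0.0012  0.0006  0.1302]
```

```bash
echo '[[[0,0,0.0325,0,0,0],[0,0,0.0325,0,0,0],[0,0,0.0325,0,0,0],[0,0,0.0325,0,0,0],[0,0,0.02,0,0,0],[0,0,0.018,0,0,0],[0,0,0,0,0,0],[0,0,0,0,0,0]]]' > rows.txt && python3 drive.py rows.txt
python3 - <<'E'
from cell import robot, workorder, read_camera
from h import *
s=robot.observe();print(s["tool_pos"],s["tool_rot"],s["opening"],s["contact_force"],totool(s,press(-.026,.179,.080)))
T=read_camera("top");S=read_camera("scene")
pic=np.zeros((600,800,3),np.uint8)
pic[:,:500]=crop(T,(270,180,353,280),6)[:600,:500] if 0 else cv2.resize(T["image"][180:280,270:353,::-1],(498,600),interpolation=cv2.INTER_CUBIC)[:, :][:, :].copy() if 0 else np.pad(cv2.resize(T["image"][180:280,270:353,::-1],(498,600),interpolation=cv2.INTER_CUBIC),((0,0),(0,2),(0,0)))
pic[:300,500:]=cv2.resize(S["image"][170:270,250:350,::-1],(300,300),interpolation=cv2.INTER_CUBIC)
cv2.imwrite("pics/c7.png",pic)
for o in((-.026,.125),(-.026,.04)): print("expected px origin/tip",(px(T,press(*o,.056))-[270,180]+.5)*6)
E
```

```text
time: 11.23
tool_pos: [0.3686, 0.0111, 0.0831]
tool_rot: [-3.141, -0.001, 2.461]
contact_force: [-0.0, 0.3, -2.1]
opening: 0.0156
grip_force: 40.0
[0.3686 0.0111 0.0831] [-3.1412 -0.0009  2.4605] 0.015614066151907505 [-0.0484  0.2713 -2.1239] [-0.0018 -0.0014  0.0031]
expected px origin/tip [151.4952 354.0799]
expected px origin/tip [265.3584 217.1   ]
```

View pics/c7.png

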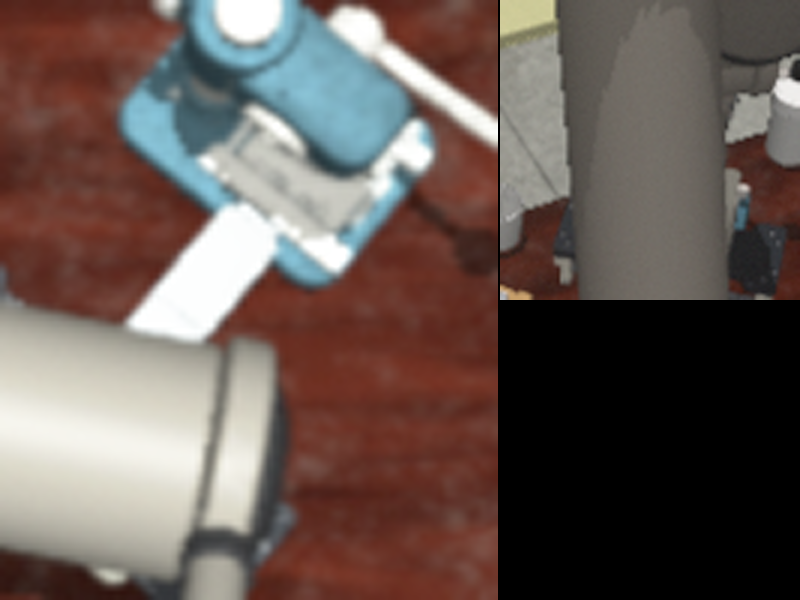

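The blade tip is at (258,223) in the crop, within 3 mm of the expected (265,217), and it points at the middle of the plate. I slide it in, about 3 mm above the plate.

```bash
echo '[[[-0.0018,-0.0014,0.0031,0,0,0],[0,0,0,0,0,0],[-0.012,0,0,0,0,0],[-0.012,0,0,0,0,0],[0,0,0,0,0,0]]]' > rows.txt && python3 drive.py rows.txt
python3 - <<'E'
from cell import robot, workorder, read_camera
from h import *
s=robot.observe();print(s["contact_force"],s["tool_rot"],totool(s,press(-.026,.179-.024,.080)))
E
echo '[[[-0.012,0,0,0,0,0],[-0.012,0,0,0,0,0],[-0.012,0,0,0,0,0],[0,0,0,0,0,0]]]' > rows.txt && python3 drive.py rows.txt
echo '[[[-0.01,0,0,0,0,0],[-0.01,0,0,0,0,0],[-0.005,0,0,0,0,0],[-0.003,0,0,0,0,0],[0,0,0,0,0,0],[0,0,0,0,0,0]]]' > rows.txt && python3 drive.py rows.txt
python3 - <<'E'
from cell import robot, workorder, read_camera
from h import *
s=robot.observe();print(s["contact_force"],s["tool_rot"],totool(s,press(-.026,.079,.0765)))
E
```

```text
time: 11.75
tool_pos: [0.3911, -0.0088, 0.0804]
tool_rot: [3.14, 0.004, 2.459]
contact_force: [1.4, 0.2, -1.1]
opening: 0.0156
grip_force: 40.0
[ 1.4117  0.2014 -1.0594] [3.1397 0.0044 2.4593] [ 0.0042 -0.0002  0.0004]
time: 12.08
tool_pos: [0.4185, -0.0315, 0.0799]
tool_rot: [3.14, 0.003, 2.459]
contact_force: [-0.1, 0.4, -2.4]
opening: 0.0156
grip_force: 40.0
time: 12.58
tool_pos: [0.4372, -0.0472, 0.0796]
tool_rot: [-3.141, -0.001, 2.46]
contact_force: [0.8, -0.6, -1.7]
opening: 0.0158
grip_force: 40.0
[ 0.7508 -0.5569 -1.7453] [-3.1414 -0.0005  2.4603] [-0.0118  0.0006  0.0031]
```

```bash
echo '[[[-0.003,0,0.001,0,0,0],[-0.003,0,0.0005,0,0,0],[-0.002,0,0,0,0,0],[0,0,0,0,0,0],[0,0,0,0,0,0]]]' > rows.txt && python3 drive.py rows.txt
echo '[[[-0.0015,0,0,0,0,0],[0,0,0,0,0,0],[0,0,0,0,0,0]]]' > rows.txt && python3 drive.py rows.txt
echo '[[[-0.0015,0,0,0,0,0],[0,0,0,0,0,0],[0,0,0,0,0,0]]]' > rows.txt && python3 drive.py rows.txt
python3 - <<'E'
from cell import robot, workorder, read_camera
from h import *
s=robot.observe();print(s["contact_force"],s["contact_force"]@PY,totool(s,press(-.026,.079,.0765)))
E
```

```text
time: 13.0
tool_pos: [0.4437, -0.0524, 0.0782]
tool_rot: [-3.142, 0.0, 2.46]
contact_force: [-0.4, -0.4, -1.7]
opening: 0.0156
grip_force: 40.0
time: 13.25
tool_pos: [0.4448, -0.0533, 0.0782]
tool_rot: [3.142, 0.0, 2.46]
contact_force: [0.4, 0.1, -1.5]
opening: 0.0157
grip_force: 40.0
time: 13.5
tool_pos: [0.446, -0.0543, 0.0782]
tool_rot: [3.142, 0.0, 2.46]
contact_force: [0.1, 0.0, -2.0]
opening: 0.0156
grip_force: 40.0
[ 0.1115  0.043  -2.0323] -0.05944953438388106 [-0.0004  0.0005  0.0017]
```

```bash
for i in 1; do echo '[[[-0.001,0,0,0,0,0],[0,0,0,0,0,0],[0,0,0,0,0,0]]]' > rows.txt && python3 drive.py rows.txt
echo '[[[-0.001,0,0,0,0,0],[0,0,0,0,0,0],[0,0,0,0,0,0]]]' > rows.txt && python3 drive.py rows.txt
echo '[[[-0.001,0,0,0,0,0],[0,0,0,0,0,0],[0,0,0,0,0,0]]]' > rows.txt && python3 drive.py rows.txt; done | grep -E "pos|contact"
python3 - <<'E'
from cell import robot, workorder, read_camera
from h import *
s=robot.observe();print(s["contact_force"],s["contact_force"]@PY,totool(s,press(-.026,.079,.0765)),s["torque"])
E
```

```text
tool_pos: [0.4467, -0.0549, 0.0782]
contact_force: [0.0, -0.1, -1.6]
tool_pos: [0.4467, -0.055, 0.0781]
contact_force: [-3.8, 3.0, -0.1]
tool_pos: [0.4467, -0.0552, 0.0779]
contact_force: [-5.4, 5.5, 2.6]
[-5.3555  5.4858  2.6448] 7.615875227156172 [0.0007 0.0007 0.0014] [1.1338 0.9069 0.0749]
```

Force along the slide now reads 7.6 N, so the lip has met the edge within 1 mm of the predicted place. I ease off 1.5 mm and lower onto the plate by feel.

```bash
(echo '[[[0.002,0,0,0,0,0],[0,0,0,0,0,0],[0,0,0,0,0,0]]]' > rows.txt && python3 drive.py rows.txt
echo '[[[0,0,0.0008,0,0,0],[0,0,0,0,0,0],[0,0,0,0,0,0]]]' > rows.txt && python3 drive.py rows.txt
echo '[[[0,0,0.0006,0,0,0],[0,0,0,0,0,0],[0,0,0,0,0,0]]]' > rows.txt && python3 drive.py rows.txt 
echo '[[[0,0,0.0006,0,0,0],[0,0,0,0,0,0],[0,0,0,0,0,0]]]' > rows.txt && python3 drive.py rows.txt ) | grep -E "pos|contact|rot"
python3 - <<'E'
from cell import robot, workorder, read_camera
from h import *
s=robot.observe();print(s["contact_force"],s["contact_force"]@PY,totool(s,press(-.026,.079,.0765)),s["torque"])
E
```

```text
tool_pos: [0.4468, -0.0549, 0.0782]
tool_rot: [3.142, 0.0, 2.46]
contact_force: [-1.7, 2.2, -0.6]
tool_pos: [0.4467, -0.0549, 0.0774]
tool_rot: [-3.142, -0.0, 2.46]
contact_force: [-2.1, 2.2, -1.2]
tool_pos: [0.4467, -0.0549, 0.0768]
tool_rot: [-3.142, 0.0, 2.46]
contact_force: [-1.8, 2.2, -1.2]
tool_pos: [0.4467, -0.0549, 0.0762]
tool_rot: [-3.142, 0.0, 2.46]
contact_force: [-1.9, 2.8, -0.9]
[-1.9107  2.7955 -0.9267] 3.245833399205126 [ 0.0005  0.0005 -0.0003] [0.415  0.3399 0.0368]
```

```bash
(echo '[[[0,0,0.0005,0,0,0],[0,0,0,0,0,0],[0,0,0,0,0,0]]]' > rows.txt && python3 drive.py rows.txt
echo '[[[0,0,0.0005,0,0,0],[0,0,0,0,0,0],[0,0,0,0,0,0]]]' > rows.txt && python3 drive.py rows.txt
echo '[[[0,0,0.0005,0,0,0],[0,0,0,0,0,0],[0,0,0,0,0,0]]]' > rows.txt && python3 drive.py rows.txt ) | grep -E "pos|contact|rot"
python3 - <<'E'
from cell import robot, workorder, read_camera
from h import *
s=robot.observe();print(s["contact_force"],s["contact_force"]@PY,totool(s,press(-.026,.079,.0765)),s["torque"])
E
```

```text
tool_pos: [0.4467, -0.0548, 0.076]
tool_rot: [-3.142, 0.0, 2.46]
contact_force: [-4.4, 2.3, 5.8]
tool_pos: [0.4467, -0.0548, 0.0759]
tool_rot: [3.142, 0.0, 2.461]
contact_force: [-6.3, 3.2, 10.2]
tool_pos: [0.4466, -0.0548, 0.0758]
tool_rot: [3.141, 0.001, 2.461]
contact_force: [-8.4, 3.4, 14.1]
[-8.3602  3.4081 14.0726] 8.63731326210006 [ 0.0003  0.0005 -0.0007] [ 0.421   0.859  -0.0333]
```

The blade took up weight at TCP z = 0.076, as flat should (0.0763). I relieve the downward press, release and lift off.

```bash
(echo '[[[0,0,-0.0012,0,0,0],[0,0,0,0,0,0],[0,0,0,0,0,0]]]' > rows.txt && python3 drive.py rows.txt
echo '[[[0,0,0,0,0,0],[0,0,0,0,0,0],[0,0,0,0,0,0],[0,0,0,0,0,0],[0,0,0,0,0,0]]]' > rows.txt && python3 drive.py rows.txt 0.05
echo '[[[0,0,-0.02,0,0,0],[0,0,-0.03,0,0,0],[0,0,-0.035,0,0,0],[0,0,-0.035,0,0,0],[0,0,-0.035,0,0,0],[0,0,-0.035,0,0,0],[0,0,-0.035,0,0,0],[0,0,0,0,0,0]]]' > rows.txt && python3 drive.py rows.txt )
python3 - <<'E'
from cell import robot, workorder, read_camera
from h import *
s=robot.observe();print(s["tool_pos"],s["contact_force"])
T=read_camera("top");S=read_camera("scene")
cv2.imwrite("pics/t8.png",T["image"][:,:,::-1])
for n,c in (("T",T),("S",S)):
    im=c["image"].astype(int);m=(im[...,0]>170)&(im[...,1]<80)&(im[...,2]<80);m[:150]=0;m[300:]=0;m[:,:200]=0;m[:,400:]=0
    print(n,m.sum(),np.argwhere(m)[:,::-1].mean(0) if m.any() else "")
print("expected grip top px",px(T,press(-.026,.079,.0925)))
k=np.array([.4867,-.1898,.1987]);print("knob",k,totool(s,[k[0],k[1],.30]))
E
```

```text
time: 16.25
tool_pos: [0.4467, -0.0548, 0.076]
tool_rot: [3.142, 0.0, 2.46]
contact_force: [-4.6, 2.8, 4.5]
opening: 0.0158
grip_force: 40.0
time: 16.67
tool_pos: [0.4471, -0.0551, 0.0759]
tool_rot: [3.141, 0.001, 2.46]
contact_force: [0.4, 0.1, -0.2]
opening: 0.0443
grip_force: 0.0
time: 17.33
tool_pos: [0.4493, -0.0556, 0.3076]
tool_rot: [3.137, 0.012, 2.46]
contact_force: [0.5, -0.2, -0.4]
opening: 0.0501
grip_force: 0.0
[ 0.4493 -0.0556  0.3076] [ 0.5355 -0.1604 -0.4114]
T 4 [303.5 228.5]
S 0 
expected grip top px [305.8755 225.3411]
knob [ 0.4867 -0.1898  0.1987] [-0.1135 -0.0807  0.0086]
```

Red shows in the top view at (303.5,228.5), close to the expected grip pixel (305.9,225.3), so the gauge has stayed put. I close the fingers and go over the knob.

```bash
(echo '[[[-0.0285,-0.0202,0,0,0,0],[-0.0285,-0.0202,0,0,0,0],[-0.0285,-0.0202,0,0,0,0],[-0.0285,-0.0202,0,0,0,0],[0,0,0,0,0,0],[0,0,0,0,0,0],[0,0,0,0,0,0]]]' > rows.txt && python3 drive.py rows.txt 0.0 10 )
python3 - <<'E'
from cell import robot, workorder, read_camera
from h import *
s=robot.observe();print(s["tool_pos"],s["tool_rot"],s["contact_force"],totool(s,[.4867,-.1898,.245]))
T=read_camera("top");S=read_camera("scene")
for n,c,b in (("T",T,(270,200,330,250)),("S",S,(240,180,340,300))):
    im=c["image"].astype(int);m=(im[...,0]>110)&(im[...,1]<60)&(im[...,2]<60)&(im[...,0]>2.2*im[...,1]);x0,y0,x1,y1=b;k=np.zeros_like(m);k[y0:y1,x0:x1]=1;m&=k
    m=mask(c,(0,185,150),(6,255,255),b);p=np.argwhere(m)[:,::-1];print(n,len(p),p.mean(0) if len(p) else "")
pic=np.zeros((600,800,3),np.uint8)
pic[:400,:400]=crop(T,(275,170,375,270),4);pic[:400,400:]=crop(S,(260,170,360,270),4)
cv2.imwrite("pics/c9.png",pic)
E
```

```text
time: 18.02
tool_pos: [0.4838, -0.1889, 0.2992]
tool_rot: [-3.141, -0.003, 2.46]
contact_force: [-0.0, 0.5, 0.5]
opening: 0.008
grip_force: 0.0
[ 0.4838 -0.1889  0.2992] [-3.1414 -0.0035  2.4598] [-0.0046  0.4853  0.4553] [-0.0031  0.0012  0.0542]
T 47 [305.4894 226.1702]
S 0
```

View pics/c9.png

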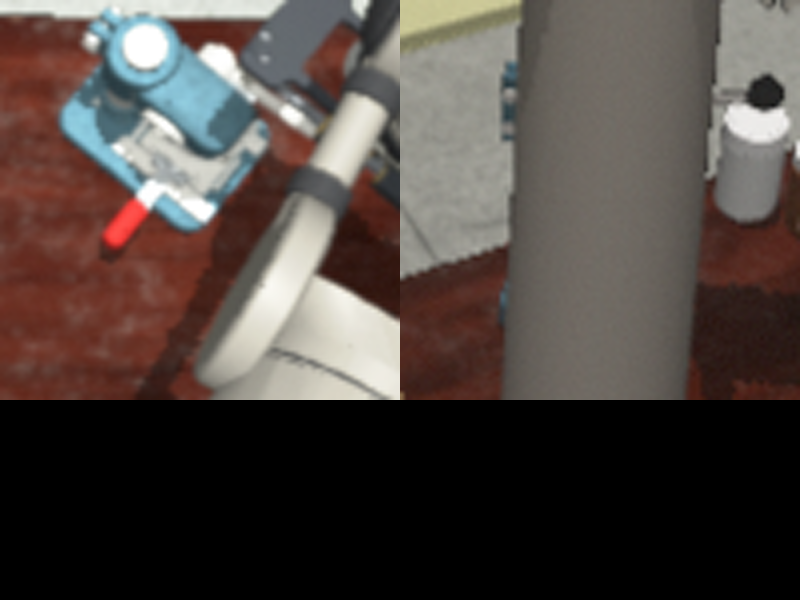

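The red grip at (125,225) sits square to the die plate with the blade under the ram, and the knob at (765,90) in the scene crop has not moved. I lower onto the knob by feel.

```bash
(echo '[[[-0.003,0.001,0.02,0,0,0],[0,0,0.02,0,0,0],[0,0,0.014,0,0,0],[0,0,0,0,0,0],[0,0,0,0,0,0]]]' > rows.txt && python3 drive.py rows.txt
echo '[[[0,0,0.005,0,0,0],[0,0,0.005,0,0,0],[0,0,0,0,0,0]]]' > rows.txt && python3 drive.py rows.txt
echo '[[[0,0,0.004,0,0,0],[0,0,0.004,0,0,0],[0,0,0,0,0,0]]]' > rows.txt && python3 drive.py rows.txt
echo '[[[0,0,0.004,0,0,0],[0,0,0.004,0,0,0],[0,0,0,0,0,0]]]' > rows.txt && python3 drive.py rows.txt ) | grep -E "pos|contact|rot|opening"
```

```text
tool_pos: [0.4871, -0.1895, 0.2469]
tool_rot: [-3.141, -0.001, 2.462]
contact_force: [0.3, 0.2, 0.5]
opening: 0.0003
tool_pos: [0.4872, -0.1903, 0.2367]
tool_rot: [-3.142, -0.0, 2.461]
contact_force: [-0.6, 0.1, -0.8]
opening: 0.0005
tool_pos: [0.4872, -0.1906, 0.2284]
tool_rot: [-3.141, -0.0, 2.46]
contact_force: [-0.7, -0.3, 0.1]
opening: 0.0003
tool_pos: [0.4871, -0.1905, 0.2201]
tool_rot: [-3.141, -0.001, 2.46]
contact_force: [0.7, 0.5, -0.2]
opening: 0.0008
```

```bash
(echo '[[[0,0,0.003,0,0,0],[0,0,0,0,0,0],[0,0,0,0,0,0]]]' > rows.txt && python3 drive.py rows.txt
echo '[[[0,0,0.003,0,0,0],[0,0,0,0,0,0],[0,0,0,0,0,0]]]' > rows.txt && python3 drive.py rows.txt
echo '[[[0,0,0.003,0,0,0],[0,0,0,0,0,0],[0,0,0,0,0,0]]]' > rows.txt && python3 drive.py rows.txt ) | grep -E "pos|contact"
python3 - <<'E'
from cell import robot, workorder, read_camera
from h import *
S=read_camera("scene")
m=mask(S,(0,0,0),(180,255,50),(335,180,365,235));n,l,st,ce=cv2.connectedComponentsWithStats(m)
print([(st[i],ce[i]) for i in range(1,n) if st[i,4]>15], "pred knob px",px(S,[.4867,-.1898,.1987]),px(S,[.487,-.19,.18]),"tip",px(S,[.4871,-.1905,robot.observe()["tool_pos"][2]-.019]))
E
```

```text
tool_pos: [0.4873, -0.1904, 0.2177]
contact_force: [0.0, 0.6, -0.3]
tool_pos: [0.4873, -0.1905, 0.2148]
contact_force: [-0.3, -1.0, 0.1]
tool_pos: [0.4873, -0.1905, 0.2117]
contact_force: [0.0, -0.7, -0.8]
[(array([352, 180,  12,   6,  43], dtype=int32), array([357.4884, 181.3953])), (array([346, 196,   8,   6,  33], dtype=int32), array([349.7879, 198.9091]))] pred knob px [350.9949 192.6029] [350.2572 197.5889] tip [350.8965 194.0648]
```

The knob is following down: its visible lower rim at row 202 fits a centre near z = 0.18. It gives little force, so I continue in small steps.

```bash
(echo '[[[0,0,0.003,0,0,0],[0,0,0,0,0,0],[0,0,0,0,0,0]]]' > rows.txt && python3 drive.py rows.txt
echo '[[[0,0,0.003,0,0,0],[0,0,0,0,0,0],[0,0,0,0,0,0]]]' > rows.txt && python3 drive.py rows.txt
echo '[[[0,0,0.003,0,0,0],[0,0,0,0,0,0],[0,0,0,0,0,0]]]' > rows.txt && python3 drive.py rows.txt
echo '[[[0,0,0.002,0,0,0],[0,0,0,0,0,0],[0,0,0,0,0,0]]]' > rows.txt && python3 drive.py rows.txt
echo '[[[0,0,0.0015,0,0,0],[0,0,0,0,0,0],[0,0,0,0,0,0]]]' > rows.txt && python3 drive.py rows.txt ) | grep -E "pos|contact"
```

```text
tool_pos: [0.4873, -0.1905, 0.2087]
contact_force: [0.4, 0.1, 0.4]
tool_pos: [0.4873, -0.1905, 0.2057]
contact_force: [1.0, 1.6, -0.0]
tool_pos: [0.4873, -0.1905, 0.2027]
contact_force: [0.3, -0.0, 0.5]
tool_pos: [0.4874, -0.1906, 0.2008]
contact_force: [-0.1, -0.9, -0.6]
tool_pos: [0.4874, -0.1905, 0.1995]
contact_force: [0.3, 0.1, 1.0]
```

```bash
(echo '[[[0,0,0.0015,0,0,0],[0,0,0,0,0,0],[0,0,0,0,0,0]]]' > rows.txt && python3 drive.py rows.txt
echo '[[[0,0,0.001,0,0,0],[0,0,0,0,0,0],[0,0,0,0,0,0]]]' > rows.txt && python3 drive.py rows.txt
echo '[[[0,0,0.001,0,0,0],[0,0,0,0,0,0],[0,0,0,0,0,0]]]' > rows.txt && python3 drive.py rows.txt ) | grep -E "pos|contact"
python3 - <<'E'
from cell import robot, workorder, read_camera
from h import *
S=read_camera("scene");z=robot.observe()["tool_pos"][2]
m=mask(S,(0,0,0),(180,255,50),(335,186,365,235));n,l,st,ce=cv2.connectedComponentsWithStats(m)
print([(st[i],ce[i]) for i in range(1,n) if st[i,4]>5]); print("tip",px(S,[.4871,-.1905,z-.019]),"ball bottom if under tip",px(S,[.4871,-.1905,z-.019-.027]))
print(S["image"][190:214,342:362].max(2))
E
```

```text
tool_pos: [0.4875, -0.1905, 0.1988]
contact_force: [-1.4, 2.8, 8.3]
tool_pos: [0.4875, -0.1905, 0.1985]
contact_force: [-2.9, 3.0, 12.0]
tool_pos: [0.4876, -0.1905, 0.1982]
contact_force: [-4.2, 3.8, 16.9]
[(array([355, 186,   8,   2,  12], dtype=int32), array([359.1667, 186.3333])), (array([345, 200,   8,   6,  36], dtype=int32), array([348.3889, 202.5556])), (array([351, 224,   4,   3,   6], dtype=int32), array([352.3333, 224.8333]))]
tip [350.3578 197.7379] ball bottom if under tip [349.3087 204.8901]
[[159 153 100 115 132 130 131 132  84  44 104 130 131 132 132 131 149 157
  161 159]
 [157 154 111 121 132 131 132 132  84  40 115 130 132 132 132 120 145 157
  159 157]
 [158 155 119 124 131 132 132 127  76  46 116 131 133 131 131 109 142 158
  160 161]
 [156 156 121 125 132 131 132 118  71  53 116 132 131 132 132 131 151 161
  165 165]
 [156 155 120 124 130 131 132 115  67  64 120 133 133 132 129 150 156 160
  161 163]
 [158 144 139 135 131 131 131 105  59  82 123 132 131 131 121 150 157 157
  156 157]
 [207 197 180 149 131 132 132  94  49  92 126 131 131 132 108 139 150 151
  155 
[... 750 characters left out ...]
 148 201
  232 227]
 [126 129 132 135 122 110 108 110 112 118 133 135 135 129 147 147 123 223
  230 234]
 [118 128 134 135 137 139 141 141 140 142 137 135 132 120 112 114  96 221
  231 233]
 [110 121 128 134 129 136 139 141 141 133 138 133 125 111  77  70  94 221
  231 234]
 [111 117 122 126 123 129 134 135 135 127 131 126 118 103  80  70 103 172
  225 229]
 [112 117 121 124 125 128 130 132 130 128 123 120 116  97  75  69 101 114
  176 207]
 [114 118 121 125 127 127 127 127 126 128 123 122 115  94  76  72 101 116
  125 158]
 [114 118 121 124 124 128 129 128 130 126 122 117 113  94  81  74  88 104
  122 132]
 [114 117 123 126 125 128 128 130 130 127 122 118 112  93  81  71  65  86
  110 127]]
```

The force rises sharply at a knob height of about 0.166 m (0.165 expected), so the ram is resting on the blade. I lift off and check.

```bash
(echo '[[[0,0,0.0007,0,0,0],[0,0,0,0,0,0],[0,0,0,0,0,0]]]' > rows.txt && python3 drive.py rows.txt
echo '[[[0,0,-0.01,0,0,0],[0,0,-0.02,0,0,0],[0,0,-0.03,0,0,0],[0,0,-0.03,0,0,0],[0,0,-0.03,0,0,0],[0,0,0,0,0,0]]]' > rows.txt && python3 drive.py rows.txt 
echo '[[[-0.03,-0.02,0,0,0,0],[-0.03,-0.02,0,0,0,0],[-0.03,-0.02,0,0,0,0],[0,0,0,0,0,0],[0,0,0,0,0,0],[0,0,0,0,0,0]]]' > rows.txt && python3 drive.py rows.txt ) | grep -E "time|pos|contact"
python3 - <<'E'
from cell import robot, workorder, read_camera
from h import *
T=read_camera("top");S=read_camera("scene")
m=mask(T,(0,185,150),(6,255,255),(270,200,330,250));p=np.argwhere(m)[:,::-1];print("red grip",len(p),p.mean(0),"exp",px(T,press(-.026,.079,.0925)))
q=np.array([onz(T,k,.0925)[:2] for k in p]);v=np.linalg.eigh(np.cov(q.T))[1][:,1];print("grip yaw",np.degrees(np.arctan2(v[1],v[0])),"want",50.9+90, "in press",(q.mean(0)-P0[:2])@PX[:2],(q.mean(0)-P0[:2])@PY[:2])
kp=[]
for c,b in((S,(335,186,365,225)),(T,(350,195,375,222))):
    m=mask(c,(0,0,0),(180,255,60),b);n,l,st,ce=cv2.connectedComponentsWithStats(m);i=1+np.argmax(st[1:,4]);print(st[i],ce[i]);kp.append(ce[i])
print("knob",tri(S,kp[0],T,kp[1]))
E
```

```text
time: 22.38
tool_pos: [0.4877, -0.1905, 0.198]
contact_force: [-6.2, 4.3, 20.9]
time: 22.88
tool_pos: [0.4891, -0.1916, 0.3213]
contact_force: [0.5, -0.3, -0.2]
time: 23.38
tool_pos: [0.5192, -0.2934, 0.3144]
contact_force: [0.5, 0.5, -0.2]
red grip 49 [305.4694 226.2041] exp [305.8755 225.3411]
grip yaw 136.06524896461286 want 140.9 in press -0.02666244855802469 0.08156089509618124
[345 198   8   8  49] [348.8163 201.6735]
[363 214  12   8  81] [369.321  217.7778]
knob (array([ 0.4722, -0.1983,  0.1746]), [np.float64(0.0181745455096921), np.float64(0.018174545509692126)])
```

The knob stays down: its scene pixel (348.8,201.7) is where z ≈ 0.166 should show. The grip sits as placed and the robot is clear.

```bash
python3 -c "
from cell import robot, workorder, read_camera
print(workorder.hand_in())"
```

```text
the job is handed in; nothing more can be done
None
```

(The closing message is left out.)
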